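# Load and lock the vial station for transport

### The job

Make the vial station ready for transport: turn its round white tray until the tray's blue flat edge squarely faces the blue alignment bar at the front, and stand the orange-banded carton upright on the floor of the tray's square pocket. Then draw the spring-loaded gate forward and down over them by its orange knob, hold it fully down against its spring, and slide the knob sideways towards the keeper until the brass bolt is fully home under the keeper's lip, so that the gate stays down when you let go. Leave the other things on the table where they are.

Things in the scene. Friction and masses are not known exactly. Their poses are not given: they have to be found in the camera images.
- station: Fixed grey station; origin on the table under the tray's pivot, x towards its back, y to its left, z up (other entries' mm are in this frame). It is moved and yawed from start to start. Base plate x -75 to 135, y -130 to 130 mm, 12 mm thick; lamp posts 16 mm thick at x 128, y -120 and 120.
- lamp (a point): Middle of the underside of the white lamp bar (x 103 to 133, y -130 to 130, z 347 to 368), which runs over the open gate's knob: no room for an upright gripper there. Come from the front with the tool tilted some 35 to 45 degrees, fingers pointing forward (station +x) and down; as the gate comes forward and down the tool can be brought upright.
- align_bar (a point): Middle of the top of the blue alignment bar, a fixed strip along y at the station's front: x -69 to -63, y -40 to 40, top at z 26 mm.
- keeper (a point): Middle of the underside of the dark keeper's lip at the station's front left: lip x -72 to -38, y 98 to 120, underside z 57, top z 63 mm, open towards the tray, on a post at y 120 to 126.
- tray (a joint): Angle (rad) of the round white tray on its upright pivot at the station's origin; 0 = blue flat squarely facing the alignment bar, positive anticlockwise from above, limits -0.5 to 2.4. Friction (0.05 N m) keeps it where it is left. Radius 60 mm, flat 45 mm from the pivot, top at z 46. Turned otherwise, the tray's rim blocks the gate's crossbar.
- tray_flat (a point): Middle of the blue flat edge, at the tray's top face, 45 mm from the pivot.
- tray_stud (a point): Top of the tray's yellow finger stud (12 mm across, 24 mm tall, top at z 70), 48 mm from the pivot, at the flat's end that is on the left (+y) when aligned; a like grey stud at its other end. Push a stud sideways with shut fingers, or pinch it, to turn the tray. Two fixed vials (16 mm wide, 32 tall) stand opposite the flat.
- tray_pocket (a point): Centre of the floor of the square pocket in the middle of the tray, z 46 mm; the pocket is 44 mm square inside, walls 4 mm thick and 10 mm high; its axes are those of the tray (parallel to the station's when the tray is aligned).
- gate (a joint): Angle (rad) of the steel gate: 0 = open (arms lean 0.15 back from upright), 1.72 = arms level, forward; 1.77 = stop. A torsion spring returns it: 0.4 N m at 0, 1.7 when down (8 N at the knob); unlatched it flies back. Arms at y -80 and 80 carry a crossbar (8 mm thick) 150 mm from the axle and a rod that ends 10 mm over the carton. Above 1.68 the bolt clears the lip; latched it rests near 1.67.
- axle (a point): Middle of the gate's axle: along the station's y, at station x 95, z 45 mm.
- bolt (a joint): Travel (m) of the bolt with its knob along the gate's crossbar towards the keeper (station +y): 0 = drawn back, 0.024 = fully home; friction 2 N, it stays where it is left.
- knob (a point): Centre of the orange knob, a cylinder along y, 28 mm long, 22 mm across, on a neck from the bolt's sleeve, 190 mm from the axle in the plane of the arms. Pinch it by its two end faces; it moves with gate and bolt. Open, its centre is 233 mm above the table; down, 45 mm, and 40 mm in front of the crossbar.
- bolt_tip (a point): Free end of the brass bolt (8 mm diameter) on the crossbar's axis; drawn back it ends 8 mm short of the keeper's lip, home it reaches 16 mm under it.
- carton: White carton with an orange band and orange top, 36 x 36 x 50 mm tall, about 60 g, loose; origin at the centre of its underside, z up.
- carton_blue: Like carton with a blue band and top; leave alone.
- carton_green: Like carton with a green band and top; leave alone.
- bowl: Steel bowl, 150 mm across, 45 mm tall; leave alone.
- sharps_bin: Yellow sharps bin with a red lid, 120 mm across, 168 mm tall; leave alone.
- spray: White spray bottle with a blue head, 80 mm across, 222 mm tall; leave alone.
- swab_jar: Jar with a green lid, 60 mm across, 85 mm tall; leave alone.
- vial_bottle: Small bottle with a red cap, 34 mm across, 65 mm tall; leave alone.

How it is judged:
By the outcome, as a careful person would: the job done as asked, in the order asked, and still so for the second after the job is handed in, with the robot touching nothing.
It also fails if it takes over 72 s, if anything falls off the work surface, if the arm or the gripper's body presses on something with over 40 N, if the wrist force passes 120 N, or if a joint passes its speed limit or range.

### The arm

A 6-joint arm with a two-finger parallel gripper is mounted at the origin on the work surface. World frame = base frame: x ahead of the robot, y to its left, z up, the work surface at z = 0. Lengths are in m, angles in degrees, forces in N, time in s.
With the tool pointing down it reaches from about 0.35 to 0.875 m from the base axis. Payload 4.2 kg.
Tool frame: the origin (TCP) lies at the centre of the arm's flange, where the gripper is bolted on; the fingertips stand 182 mm ahead of it and the grasp point (between the pads) lies 164 mm ahead of it (r.nose_length is the distance from the TCP to the fingertips, in m); z points along the fingers, y is the line along which they close (so a half turn about z gives the same grasp; the last joint's range is limited). The gripper opens to 87 mm and grips with 3 to 60 N. Pads are 19 mm wide; open, the fingers measure 117 mm over their backs; the gripper's body (75 mm by 190 mm) begins 51 mm behind the grasp point.
Start: joints at [80.65, 22.042, 0.453, 0, -68.411, -14.817], TCP at [0.256, 0.57, 0.405] pointing down, gripper open.
Joint ranges: [-179.83, 179.83], [-69.29, 118.12], [-61.27, 80.66], [-181.25, 117.63], [-171.15, -9.14], [-177.46, 177.46]. Speed limits (degrees/s): [159.86, 159.86, 180, 180, 180, 180].

### API

Orientations are given as a 3x3 rotation matrix whose columns are the frame's x, y, z axes.
In Python, from station import r, vision gives the robot as it stands. The module is installed in compiled form; this text tells all that it offers.
- The arm moves only by the shell command python3 -m creep 'ROWS'. ROWS is JSON, a list of rows, each a list of 7 numbers: the opening, from -1 (shut) to 1 (fully open), then the shift along the tool's x, y, z in mm, then the turn, a rotation vector about the tool's x, y, z in degrees. A call has 1 to 8 rows; each row is the pose to reach, as a shift and turn from the pose commanded when the call began, along the tool's axes at that moment; what a row does not reach only later rows make up. A row lasts 1/12 s, in which the tool goes at most 41.7 mm and 7.16 degrees, less where a joint would pass 70% of its speed; a pose out of reach is approached as far as the arm can. A call with a gripper value outside its range is refused whole. The fingers move at their own pace and stop on an object; the grip force is fixed at half the most. Time passes only in rows, so rows that repeat a pose let the fingers close. It gives the time, the measured TCP pose, the force, the opening and the grip force at its end, in the units of the state.
- r.sense(): the state, without advancing time (a new reading comes with each control period).
- vision.capture(name): name is "side" or "top"; returns (picture, depth): 480x640x3 uint8, red, green, blue; 480x640 float32, m along the optical axis (not along the pixel's ray), 0 where there is no reading.
- vision.camera_model(name): a dict with "vertical_fov" (degrees; the focal length in pixels is half the picture's height over the tangent of half this angle, whatever the lens; pixels are square), "cx", "cy" (the principal point, pixels), "extrinsics" (4x4, takes a point from camera to world coordinates). Camera axes: x right, y down, z forward; pixel columns grow to the right and rows downward; lengths in m; the calibration is good to about 2 mm. A picture is of the moment at which its call begins. camera_model takes no time and is no camera call.
- r.finish_job(): hands the job in; it is judged then, once.
Trained networks look in the newest picture that a camera, given by its name, has taken for a name from the list of things; names that differ only in an ending like _2 or _b are one class to them, and where a whole thing is asked for, a point or a joint stands for the part that bears it (a point fixed in the world has none). Each returns a list of dicts, best first, with "conf" (0 to 1); they miss things now and then, are a little off and sometimes report something else, mostly with a low value. They report only what shows in the picture. A call takes as long as a camera call.
- vision.find_in(camera, thing): "uv" ([column, row] in pixels, amid what is visible of it).
- vision.cut_out(camera, thing): "region" (480x640 bool, what is visible of it) and "uv" ([column, row] in pixels, amid what is visible of it).
The state is a dict: "time_s": time; "joints": joint angles; "joint_velocities": joint speeds; "effort": joint torques, N m; "tcp_pos": TCP position; "ee_rot": TCP orientation; "wrist_force": force on the tool from outside, world axes, zero at the start; "moment": the same for the moment, N m; "gripper_width": opening from 0.0 (shut) to 1.0 (fully open); "gripper_force": force on a finger pad.
Only numpy, scipy, OpenCV 4.12 (cv2) and the standard library are available. Lean on these libraries where they do the work, as an engineer would, in place of code of your own. Each camera call takes 0.05 s, during which the arm holds its last target. There are 200 camera calls.

## Working session

There is one attempt and no reset: what is moved stays moved. The work goes in short steps, Python scripts to look and compute and a shell command to move; the robot and the scene stay as the last step left them, time stands still between calls to the robot, and variables do not carry over. Pictures are saved under pics/ and viewed, at most 10 in all, crops included, and the job is handed in when it is done.

```bash
mkdir -p pics; cat > h.py <<'E'
import numpy as np, cv2
from station import r, vision
def cam(n):
    m=vision.camera_model(n); f=240/np.tan(np.radians(m["vertical_fov"]/2)); return f,m["cx"],m["cy"],np.array(m["extrinsics"])
def px2w(n,uv,d):
    f,cx,cy,E=cam(n); p=np.array([(uv[0]-cx)/f*d,(uv[1]-cy)/f*d,d,1]); return (E@p)[:3]
def w2px(n,P):
    f,cx,cy,E=cam(n); q=np.linalg.inv(E)@np.append(P,1); return q[:2]/q[2]*f+[cx,cy]
def ray_z(n,uv,z):
    a=px2w(n,uv,0); b=px2w(n,uv,1); return a+(b-a)*(z-a[2])/(b[2]-a[2])
def tri(uv1,uv2,n1="top",n2="side"):
    a,b=px2w(n1,uv1,0),px2w(n2,uv2,0); u,v=px2w(n1,uv1,1)-a,px2w(n2,uv2,1)-b
    t=np.linalg.lstsq(np.c_[u,-v],b-a,rcond=None)[0]; p,q=a+t[0]*u,b+t[1]*v; return (p+q)/2,np.linalg.norm(p-q)
def delta(P,R=None):
    "shift in tool mm & rotvec deg from current pose to TCP P,R"
    s=r.sense(); R0=np.array(s["ee_rot"]); R=R0 if R is None else R
    return np.round(R0.T@(np.array(P)-s["tcp_pos"])*1e3,1), np.round(np.degrees(cv2.Rodrigues(R0.T@R)[0].ravel()),2)
E
python3 - <<'E'
from h import *
np.set_printoptions(precision=4,suppress=True)
im={}
for n in("top","side"):
    p,d=vision.capture(n); cv2.imwrite(f"pics/{n}0.png",p[:,:,::-1]); np.savez(f"{n}0.npz",p=p,d=d); print(n,cam(n)); im[n]=d
for t in "station lamp align_bar keeper tray tray_flat tray_stud tray_pocket axle knob bolt_tip carton".split():
    for n in("top","side"):
        for o in vision.find_in(n,t)[:2]:
            u=np.array(o["uv"]); dd=im[n][int(u[1]),int(u[0])]
            print(t,n,round(o["conf"],2),u.round(1),px2w(n,u,dd).round(4) if dd>0 else None)
print(r.sense())
E
```

```text
top (np.float64(446.3285343222844), 323.4360112711899, 238.69614911571375, array([[ 0.0149, -0.987 ,  0.16  ,  0.3364],
       [-0.9999, -0.0134,  0.011 , -0.0133],
       [-0.0087, -0.1601, -0.9871,  1.4613],
       [ 0.    ,  0.    ,  0.    ,  1.    ]]))
side (np.float64(599.3208691389349), 314.37205044601274, 231.82745087591402, array([[-0.3519, -0.5774,  0.7367, -0.5183],
       [-0.9359,  0.2015, -0.2891,  0.419 ],
       [ 0.0185, -0.7912, -0.6113,  1.0835],
       [ 0.    ,  0.    ,  0.    ,  1.    ]]))
station top 0.69 [365.  226.8] [ 0.6131 -0.1339  0.0115]
station side 0.62 [384.6 190.2] [ 0.8242 -0.3342  0.0722]
lamp top 0.65 [364.9 231.1] [ 0.5989 -0.1337  0.0098]
lamp top 0.62 [374.3 202.3] [ 0.6404 -0.1412  0.2374]
lamp side 0.58 [385.8 193.4] [ 0.6354 -0.2329  0.2033]
align_bar top 0.8 [365.3 232.5] [ 0.5938 -0.1348  0.0125]
align_bar top 0.19 [247.9 286.1] [0.4103 0.2377 0.0533]
align_bar side 0.28 [386.5 193.4] [ 0.6424 -0.239   0.1975]
keeper top 0.93 [364.9 230.9] [ 0.5993 -0.1336  0.0114]
keeper top 0.22 [444.  315.7] [ 0.3278 -0.3729  0.0624]
keeper side 0.85 [38
[... 763 characters left out ...]
.2742 0.0511]
carton top 0.52 [357.6 250.4] [ 0.5293 -0.1074  0.0463]
carton side 0.73 [202.9 297.6] [0.5827 0.2806 0.0381]
{'time_s': 1.3, 'joints': array([ 80.6488,  22.0397,   0.451 ,  -0.0006, -68.4117, -14.8159]), 'joint_velocities': array([ 0.0096,  0.081 , -0.0785, -0.0856,  0.0186,  0.0107]), 'effort': array([ -0.0009, -39.047 ,  18.7618,   4.2243,   0.0153,  -0.    ]), 'tcp_pos': array([0.2558, 0.5702, 0.4048]), 'ee_rot': array([[ 0.9124, -0.4094, -0.    ],
       [-0.4094, -0.9124, -0.    ],
       [-0.    ,  0.    , -1.    ]]), 'wrist_force': array([-0.7077,  0.3545, -0.0759]), 'moment': array([-0.0011, -0.0243, -0.0128]), 'gripper_force': 0.0, 'gripper_width': 1.0052948788838008}
```

View pics/top0.png

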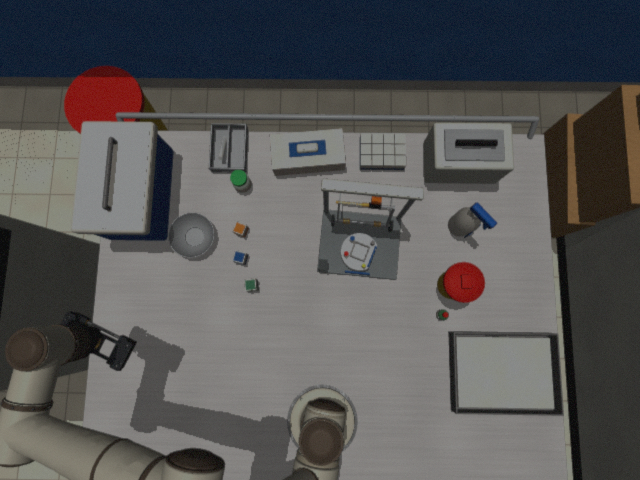

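View pics/side0.png

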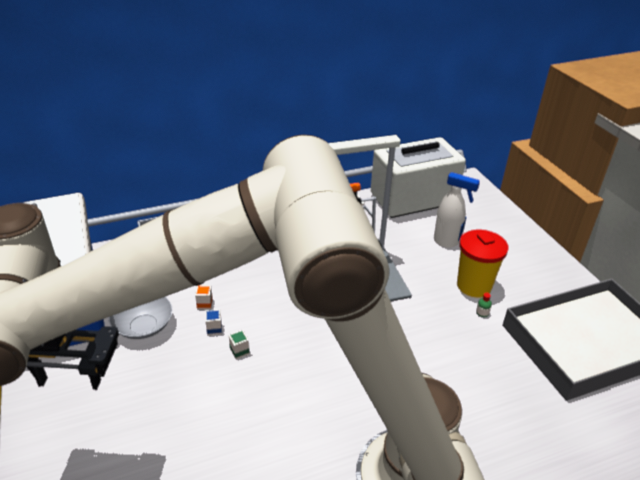

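```bash
python3 - <<'E'
from h import *
np.set_printoptions(precision=4,suppress=True)
z=np.load("top0.npz"); p,d=z["p"],z["d"]
f,cx,cy,E=cam("top"); v,u=np.mgrid[:480,:640]
W=(np.stack([(u-cx)/f*d,(v-cy)/f*d,d,np.ones_like(d)],-1)@E.T)[...,:3]; np.save("W.npy",W)
roi=(u>305)&(u<430)&(v>170)&(v<285)
l=W[roi&(W[...,2]>.335)&(W[...,2]<.39)]; print("lamp",len(l),l.mean(0),cv2.minAreaRect((l[:,:2]*1e3).astype(np.float32)))
b=W[roi&(W[...,2]>.006)&(W[...,2]<.018)]; print("base",len(b),cv2.minAreaRect((b[:,:2]*1e3).astype(np.float32)))
hsv=cv2.cvtColor(p,cv2.COLOR_RGB2HSV); h,s,val=[hsv[...,i].astype(int) for i in range(3)]
def blobs(nm,m):
    n,L,st,c=cv2.connectedComponentsWithStats((m&roi).astype(np.uint8))
    for i in range(1,n):
        if st[i,4]>2: print(nm,st[i],c[i].round(1),np.median(W[L==i],0))
blobs("blue",(h>100)&(h<125)&(s>110)&(val>60)); blobs("yellow",(h>22)&(h<35)&(s>120)&(val>90)); blobs("orange",(h>5)&(h<18)&(s>170)); blobs("red",((h<4)|(h>174))&(s>150))
t=W[roi&(W[...,2]>.037)&(W[...,2]<.05)]; print("tray",len(t),cv2.minEnclosingCircle((t[:,:2]*1e3).astype(np.float32)))
cr=W[215:245,225:255]; k=cr[...,2]>.04; q=cr[k]; print("carton",k.sum(),q.mean(0),cv2.minAreaRect((q[:,:2]*1e3).astype(np.float32)))
cv2.imwrite("pics/crop.png",cv2.resize(p[172:290,310:430,::-1],None,fx=5,fy=5,interpolation=cv2.INTER_CUBIC))
E
```

```text
lamp 1296 [ 0.6431 -0.1224  0.3654] ((645.2537231445312, -122.31956481933594), (259.8553466796875, 32.36408996582031), 85.06964874267578)
base 3237 ((615.9609375, -141.32225036621094), (412.8921813964844, 376.0205993652344), 89.9784164428711)
blue [351 237   3   3   9] [352. 238.] [ 0.5636 -0.0875  0.0787]
blue [373 250   2   4   5] [373.6 251.6] [ 0.5256 -0.1595  0.0439]
blue [371 255   2   4   5] [371.6 256.6] [ 0.5095 -0.1537  0.0419]
blue [369 260   2   4   5] [369.6 261.6] [ 0.4929 -0.1468  0.0439]
blue [345 271  24   4  48] [357.1 272.2] [ 0.4618 -0.1086  0.0252]
yellow [361 204   6   1   6] [363.5 204. ] [ 0.6449 -0.114   0.1975]
yellow [362 264   3   4   8] [363.  265.5] [ 0.479  -0.123   0.0666]
orange [372 197   9   8  62] [375.9 200. ] [ 0.6463 -0.1455  0.2403]
red [345 252   3   4  10] [345.8 253.5] [ 0.5149 -0.069   0.0782]
tray 1004 ((640.9360961914062, -200.25387573242188), 203.12191772460938)
carton 130 [0.5947 0.2722 0.0591] ((482.416259765625, 133.33338928222656), (411.60662841796875, 43.4932975769043), 51.155860900878906)
```

View pics/crop.png

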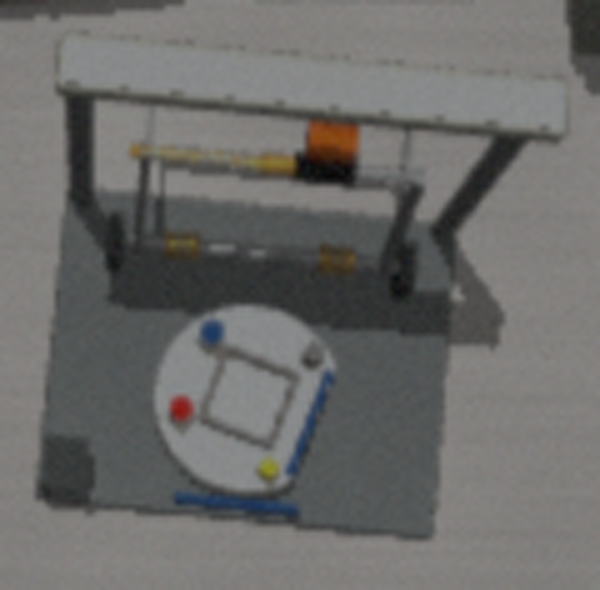

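```bash
python3 - <<'E'
from h import *
np.set_printoptions(precision=4,suppress=True)
c=lambda x,y:np.array([310+(x+.5)/5-.5,172+(y+.5)/5-.5])
R=lambda x,y,z:ray_z("top",c(x,y),z)[:2]
fl,fr=R(38,502,.012),R(433,537,.012); print("front corners",fl,fr,"yaw",np.degrees(np.arctan2(fl[1]-fr[1],fl[0]-fr[0]))-90,np.linalg.norm(fl-fr))
m=(fl+fr)/2; print("origin from front",m)
pk=np.mean([R(x,y,.056) for x,y in((222,348),(298,377),(270,445),(202,420))],0); print("pocket",pk)
yl,gr=R(268,467,.070),R(312,354,.070); print("yellow",yl,"grey",gr, "ang",np.degrees(np.arctan2(*(yl-pk)[::-1])),np.degrees(np.arctan2(*(gr-pk)[::-1])),np.linalg.norm(yl-pk),np.linalg.norm(gr-pk))
fa,fb=R(331,373,.046),R(292,473,.046); print("flat normal ang",np.degrees(np.arctan2(*(fa-fb)[::-1]))+90, "len",np.linalg.norm(fa-fb))
for n in("lampL","alignbar"): pass
ba,bb=R(175,497,.026),R(297,511,.026); print("bar",(ba+bb)/2)
for w in("bolt_tip",):print(R(137,150,.195))
# carton from orange pixels
z=np.load("top0.npz");p=z["p"];hsv=cv2.cvtColor(p,cv2.COLOR_RGB2HSV).astype(int)
m=np.zeros((480,640),bool); s=np.s_[212:245,222:256]; m[s]=((hsv[s][...,0]<20)&(hsv[s][...,1]>130)); W=np.load("W.npy")
n,L,st,ce=cv2.connectedComponentsWithStats(m.astype(np.uint8)); print(st[1:],ce[1:])
k=(L>0)&(W[...,2]>.043); q=W[k]; print("carton",k.sum(),q.mean(0),cv2.minAreaRect((q[:,:2]*1e3).astype(np.float32)))
cv2.imwrite("pics/crop2.png",cv2.resize(p[215:300,215:275,::-1],None,fx=7,fy=7,interpolation=cv2.INTER_CUBIC))
E
python3 -m creep '[[0.15,0,0,0,0,0,0],[0.15,200,0,-40,0,0,-37],[0.15,488,540,-40,0,0,-37],[0.15,488,540,-40,0,0,-37],[0.15,488,540,-40,0,0,-37],[0.15,488,540,-40,0,0,-37],[0.15,488,540,-40,0,0,-37],[0.15,488,540,-40,0,0,-37]]'
python3 - <<'E'
from h import *
p,d=vision.capture("side"); cv2.imwrite("pics/side1.png",p[:,:,::-1]); np.savez("side1.npz",p=p,d=d)
for t in("tray_stud","knob","carton","tray_pocket","keeper"): print(t,[(round(o["conf"],2),o["uv"]) for o in vision.find_in("side",t)[:2]])
print(r.sense())
E
```

```text
front corners [0.4614 0.0214] [ 0.4423 -0.2348] yaw -4.253690081887399 0.2568859066971305
origin from front [ 0.4519 -0.1067]
pocket [ 0.5259 -0.1118]
yellow [ 0.4803 -0.1234] grey [ 0.5522 -0.1511] ang -165.71417527103384 -56.23742166378037 0.04705672097191796 0.04723313316243753
flat normal ang 68.82689738246236 len 0.06923736212524062
bar [ 0.4607 -0.1063]
[ 0.6516 -0.0371]
[[234 223  11  10  71]
 [247 228   1   1   1]] [[238.8592 227.9718]
 [247.     228.    ]]
carton 67 [0.5965 0.2757 0.049 ] ((596.4721069335938, 276.1326599121094), (28.571752548217773, 25.57282829284668), 73.08489227294922)
time_s: 1.97
tcp_pos: [0.3587, 0.3115, 0.4243]
ee_rot: [[0.975, 0.224, 0.0], [0.224, -0.975, 0.0], [0.0, -0.0, -1.0]]
wrist_force: [1.0, 0.2, 0.4]
gripper_width: 0.589
gripper_force: 0.0
tray_stud [(0.65, [353.8, 276.3])]
knob [(0.57, [371.3, 223.9])]
carton [(0.79, [204.4, 296.0]), (0.36, [348.5, 276.8])]
tray_pocket [(0.79, [356.4, 276.8]), (0.48, [240.4, 342.0])]
keeper [(0.57, [238.4, 340.8]), (0.56, [348.3, 274.5])]
{'time_s': 2.2667, 'joints': array([ 6.08054105e+01,  6.57376288e+00, -1.76918678e+01,  6.40688444e-04,
       -6.56918488e+01,  4.20502827e+01]), 'joint_velocities': array([ 0.86791082,  0.76603374,  0.16026555, -0.08962082, -0.06455271,
        0.01636938]), 'effort': array([-4.21351651e-01, -2.52633458e+01,  1.83379036e+01,  4.09982577e+00,
        6.12764130e-02, -1.94224303e-03]), 'tcp_pos': array([0.35865871, 0.31427536, 0.42417949]), 'ee_rot': array([[ 9.74932425e-01,  2.22500852e-01,  3.70886896e-04],
       [ 2.22500589e-01, -9.74932344e-01,  6.42878879e-04],
       [ 5.04630729e-04, -5.44240911e-04, -9.99999725e-01]]), 'wrist_force': array([ 0.27122127, -0.42092726, -0.56398239]), 'moment': array([0.00403506, 0.01699123, 0.01447598]), 'gripper_force': 0.0, 'gripper_width': 0.579275605681326}
```

View pics/side1.png

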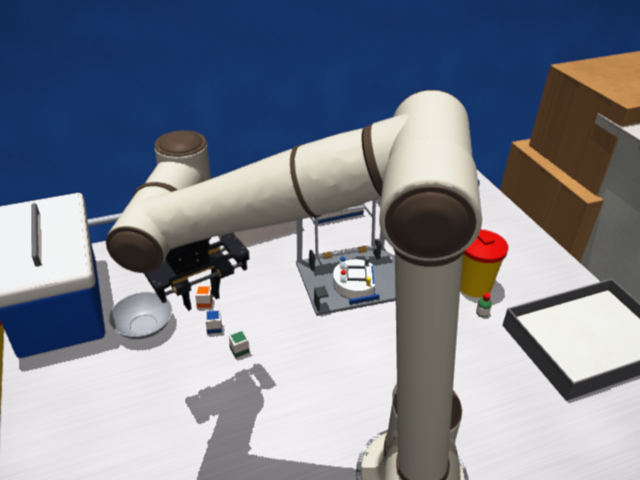

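```bash
python3 - <<'E'
from h import *
np.set_printoptions(precision=4,suppress=True)
def mask(n,lo,hi,smin,vmin,box):
    p=np.load(n)["p"];hsv=cv2.cvtColor(p,cv2.COLOR_RGB2HSV).astype(int);m=np.zeros((480,640),np.uint8);x0,y0,x1,y1=box;s=np.s_[y0:y1,x0:x1]
    k=hsv[s];m[s]=(k[...,0]>=lo)&(k[...,0]<=hi)&(k[...,1]>smin)&(k[...,2]>vmin)
    N,L,st,c=cv2.connectedComponentsWithStats(m); 
    if N<2: return None
    i=1+np.argmax(st[1:,4]); return c[i],st[i]
ys,yt=mask("side1.npz",22,35,120,80,(360,268,380,292)),mask("top0.npz",22,35,120,90,(355,258,370,272)); print(ys,yt); print("yellow",tri(yt[0],ys[0]))
co=mask("side1.npz",0,20,130,80,(192,280,216,310)); print("carton band+top side",co)
ct=mask("top0.npz",0,20,130,60,(222,212,256,245)); print(ct)
print("project carton top", w2px("side",[.5965,.2757,.05]), w2px("top",[.5965,.2757,.05]),ray_z("top",(238.9,228),.05))
print("knob",mask("side1.npz",3,18,150,60,(350,200,385,240)))
print("pocket",tri((359.1,251.1),(356.4,272)))
for P in([.5259,-.1118,.056],[.4803,-.1234,.07]): print(w2px("side",P))
p=np.load("side1.npz")["p"]; a=cv2.resize(p[205:315,290:400,::-1],None,fx=5,fy=5,interpolation=cv2.INTER_CUBIC);b=cv2.resize(p[275:315,185:225,::-1],None,fx=6,fy=6,interpolation=cv2.INTER_CUBIC)
c=cv2.resize(np.load("top0.npz")["p"][212:247,222:257,::-1],None,fx=6,fy=6,interpolation=cv2.INTER_CUBIC)
o=np.zeros((550,800,3),np.uint8);o[:,:550]=a;o[:240,555:795]=b;o[300:510,555:765]=c;cv2.imwrite("pics/crop3.png",o)
E
```

```text
(array([367.7143, 280.3571]), array([366, 277,   4,   8,  28], dtype=int32)) (array([363. , 265.5]), array([362, 264,   3,   4,   8], dtype=int32))
yellow (array([ 0.4802, -0.1223,  0.0617]), np.float64(0.0026529020650283503))
carton band+top side (array([202.5696, 290.0127]), array([197, 287,  12,   7,  79], dtype=int32))
(array([238.8592, 227.9718]), array([234, 223,  11,  10,  71], dtype=int32))
project carton top [203.1856 290.0489] [238.7382 227.9611] [0.5964 0.2752 0.05  ]
knob None
pocket (array([ 0.5263, -0.111 ,  0.0547]), np.float64(0.0012619680007713628))
[357.0168 271.6806]
[368.8767 277.8226]
```

View pics/crop3.png

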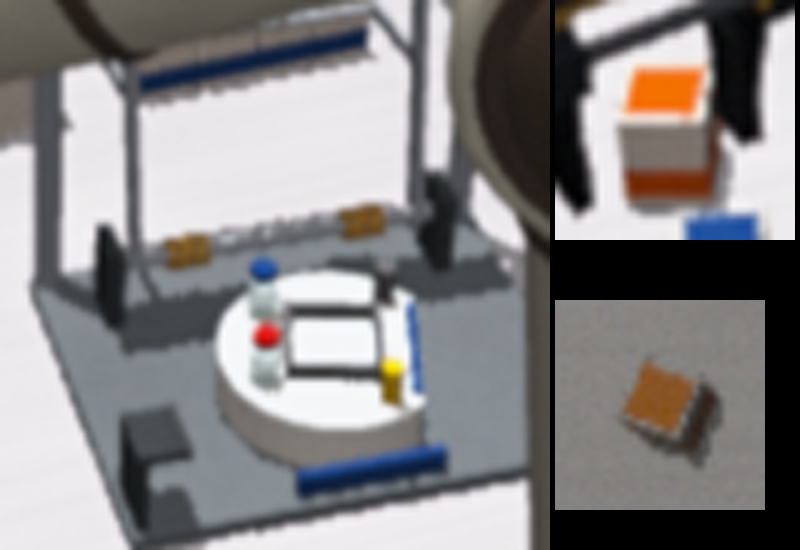

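```bash
python3 -m creep '[[0.15,21,453,50,0,0,0],[0.15,21,453,50,0,0,0],[0.15,21,453,50,0,0,0],[0.15,21,453,50,0,0,0],[0.15,21,453,50,0,0,0],[0.15,21,453,50,0,0,0],[0.15,21,453,50,0,0,0],[0.15,21,453,50,0,0,0]]'
python3 -c "
from h import *
print(delta([.4797,-.123,.24]),r.sense()['joints'].round(1))"
```

```text
time_s: 2.93
tcp_pos: [0.448, -0.0063, 0.3873]
ee_rot: [[0.974, 0.225, 0.0], [0.225, -0.974, 0.0], [0.0, 0.0, -1.0]]
wrist_force: [0.6, 0.9, -0.4]
gripper_width: 0.573
gripper_force: 0.0
(array([  4.6, 120.8, 147.3]), array([0., 0., 0.])) [ 20.1   5.4 -24.6   0.  -59.9  82.9]
```

```bash
python3 -m creep '[[0.15,5,60,20,0,0,0],[0.15,5,100,40,0,0,0],[0.15,5,121,60,0,0,0],[0.15,5,121,90,0,0,0],[0.15,5,121,120,0,0,0],[0.15,5,121,142,0,0,0],[0.15,5,121,147,0,0,0],[0.15,5,121,147,0,0,0]]'
python3 -c "
from h import *
print(delta([.4797,-.123,.24]))
p,d=vision.capture('side'); cv2.imwrite('pics/s2.png',p[:,:,::-1])
p,d=vision.capture('top'); cv2.imwrite('pics/t2.png',cv2.resize(p[200:320,290:430,::-1],None,fx=5,fy=5))"
```

```text
time_s: 3.6
tcp_pos: [0.4794, -0.1218, 0.2387]
ee_rot: [[0.975, 0.224, -0.005], [0.224, -0.975, -0.0], [-0.005, -0.001, -1.0]]
wrist_force: [-0.4, -0.1, 0.5]
gripper_width: 0.578
gripper_force: 0.0
(array([ 0.1,  1.2, -1.3]), array([0., 0., 0.]))
```

View pics/s2.png

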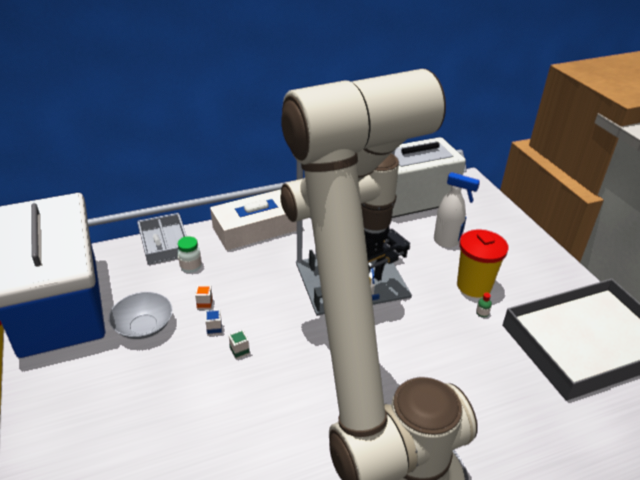

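```bash
python3 -m creep '[[-1,0,0,0,0,0,0],[-1,0,0,0,0,0,0],[-1,0,0,0,0,0,0],[-1,0,0,0,0,0,0],[-1,0,0,0,0,0,0],[-1,0,0,0,0,0,0]]'
```

```text
time_s: 4.2
tcp_pos: [0.4788, -0.1225, 0.2409]
ee_rot: [[0.975, 0.222, 0.001], [0.222, -0.975, 0.0], [0.001, 0.0, -1.0]]
wrist_force: [-0.5, 0.1, -1.0]
gripper_width: 0.207
gripper_force: 0.0
```

```bash
python3 -m creep '[[-1,0,0,0,0,0,0],[-1,0,0,0,0,0,0],[-1,0,0,0,0,0,0]]'; python3 -m creep '[[-1,0.4,-5.9,0,0,0,7],[-1,1.4,-11.6,0,0,0,14],[-1,3.2,-17.2,0,0,0,21],[-1,5.6,-22.5,0,0,0,28],[-1,8.7,-27.5,0,0,0,35],[-1,12.3,-32.1,0,0,0,42],[-1,12.3,-32.1,0,0,0,42]]'
```

```text
time_s: 4.45
tcp_pos: [0.4788, -0.1226, 0.2407]
ee_rot: [[0.975, 0.222, -0.0], [0.222, -0.975, -0.0], [-0.0, 0.0, -1.0]]
wrist_force: [-0.3, -1.6, 2.3]
gripper_width: 0.122
gripper_force: 30.0
time_s: 5.03
tcp_pos: [0.484, -0.0878, 0.2407]
ee_rot: [[0.873, -0.488, 0.0], [-0.488, -0.873, 0.0], [-0.0, -0.0, -1.0]]
wrist_force: [-2.4, 1.8, 3.4]
gripper_width: 0.119
gripper_force: 30.0
```

```bash
python3 -m creep '[[-1,0.4,-5.9,0,0,0,7],[-1,1.4,-11.6,0,0,0,14],[-1,3.2,-17.2,0,0,0,21],[-1,5.6,-22.5,0,0,0,28],[-1,7.1,-25.2,0,0,0,31.6],[-1,7.1,-25.2,0,0,0,31.6],[0.15,7.1,-25.2,0,0,0,31.6],[0.15,7.1,-25.2,0,0,0,31.6]]'; python3 -m creep '[[0.15,0,0,0,0,0,0],[0.15,0,0,0,0,0,0],[0.15,0,0,-30,0,0,0],[0.15,0,0,-70,0,0,0],[0.15,-40,0,-110,0,0,0],[0.15,-80,0,-150,0,0,0],[0.15,-120,-30,-190,0,0,0],[0.15,-160,-60,-190,0,0,0]]'; python3 -c "
from h import *
print(delta([.596,.275,.4]),r.sense()['joints'].round(1))"
```

```text
time_s: 5.7
tcp_pos: [0.5023, -0.0699, 0.2404]
ee_rot: [[0.491, -0.871, 0.0], [-0.871, -0.491, 0.0], [0.0, -0.0, -1.0]]
wrist_force: [0.2, 0.4, 0.3]
gripper_width: 0.206
gripper_force: 0.0
time_s: 6.37
tcp_pos: [0.4729, 0.0511, 0.416]
ee_rot: [[0.487, -0.873, 0.006], [-0.873, -0.487, 0.001], [0.001, -0.006, -1.0]]
wrist_force: [0.9, -0.0, 0.1]
gripper_width: 0.573
gripper_force: 0.0
(array([-135.5, -216.6,   17.1]), array([0., 0., 0.])) [ 25.8   6.7 -18.7   0.1 -64.2   3.3]
```

```bash
python3 -m creep '[[0.5,-135,-217,17,0,0,-41],[0.5,-135,-217,17,0,0,-41],[0.5,-135,-217,17,0,0,-41],[0.5,-135,-217,17,0,0,-41],[0.5,-135,-217,17,0,0,-41],[0.5,-135,-217,17,0,0,-41],[0.5,-135,-217,17,0,0,-41]]'; python3 - <<'E'
from h import *
np.set_printoptions(precision=4,suppress=True)
p,d=vision.capture("top"); np.savez("top3.npz",p=p,d=d); q,e=vision.capture("side"); np.savez("side3.npz",p=q,d=e)
a=cv2.resize(p[172:290,310:430,::-1],None,fx=4,fy=4,interpolation=cv2.INTER_CUBIC);b=cv2.resize(q[205:315,290:400,::-1],None,fx=2.8,fy=2.8,interpolation=cv2.INTER_CUBIC)
o=np.zeros((480,800,3),np.uint8);o[:472,:480]=a;o[:b.shape[0],485:485+b.shape[1]]=b;cv2.imwrite("pics/c4.png",o)
print(delta([.596,.275,.197])); print(r.sense()["joints"].round(1))
E
```

```text
time_s: 6.95
tcp_pos: [0.5994, 0.2798, 0.3922]
ee_rot: [[0.943, -0.332, -0.001], [-0.332, -0.943, -0.001], [-0.0, 0.001, -1.0]]
wrist_force: [0.7, -0.6, -0.2]
gripper_width: 0.751
gripper_force: 0.0
(array([ -0.9,   1.5, 196. ]), array([0., 0., 0.]))
[ 38.9  25.8   4.7  -0.  -69.1  31.4]
```

View pics/c4.png

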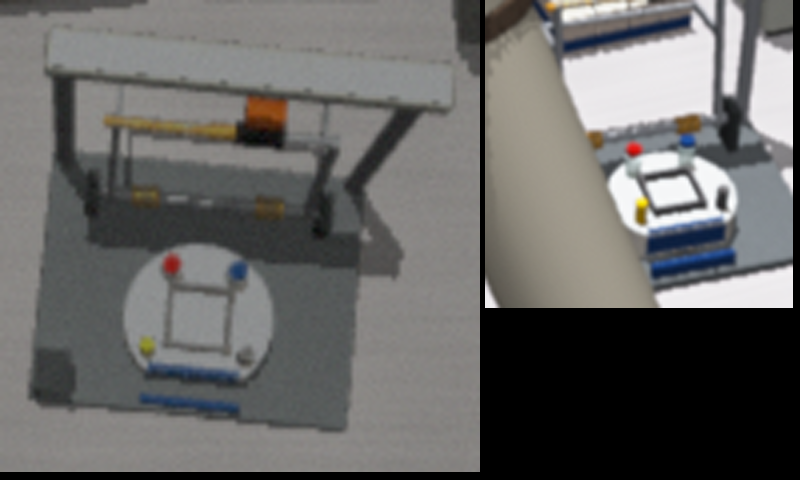

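```bash
python3 -m creep '[[0.5,-1,1.5,40,0,0,0],[0.5,-1,1.5,80,0,0,0],[0.5,-1,1.5,120,0,0,0],[0.5,-1,1.5,155,0,0,0],[0.5,-1,1.5,185,0,0,0],[0.5,-1,1.5,196,0,0,0],[-1,-1,1.5,196,0,0,0],[-1,-1,1.5,196,0,0,0]]'; python3 -m creep '[[-1,0,0,0,0,0,0],[-1,0,0,0,0,0,0],[-1,0,0,0,0,0,0],[-1,0,0,0,0,0,0],[-1,0,0,0,0,0,0]]'
python3 - <<'E'
from h import *
np.set_printoptions(precision=4,suppress=True)
p=np.load("top3.npz")["p"].astype(float); 
bl=np.clip(p[...,2]-p[...,0]-15,0,None)
def line(r0,r1,z):
    m=np.zeros_like(bl); m[r0:r1,340:378]=bl[r0:r1,340:378]
    us=np.arange(340,378); w=m[:,340:378].sum(0); k=w>0.5*w.max(); vs=(m[:,340:378]*np.arange(480)[:,None]).sum(0)/np.maximum(w,1e-6)
    u,v=us[k],vs[k]; c=np.polyfit(u,v,1); P=[ray_z("top",(x,np.polyval(c,x)),z)[:2] for x in(u.min(),u.max())]
    d=P[0]-P[1]; return u.min(),u.max(),c, np.degrees(np.arctan2(d[1],d[0]))-90,(P[0]+P[1])/2
print("rows blue",[(i,round(bl[i,345:372].sum())) for i in range(258,278)])
print("flat",line(261,268,.040)); print("bar",line(269,277,.025))
E
```

```text
time_s: 7.72
tcp_pos: [0.5963, 0.2734, 0.2005]
ee_rot: [[0.941, -0.338, 0.001], [-0.338, -0.941, 0.0], [0.001, -0.001, -1.0]]
wrist_force: [0.6, -0.7, 0.5]
gripper_width: 0.668
gripper_force: 0.0
time_s: 8.13
tcp_pos: [0.5962, 0.2744, 0.2011]
ee_rot: [[0.941, -0.338, 0.003], [-0.338, -0.941, 0.001], [0.002, -0.002, -1.0]]
wrist_force: [-1.1, -0.1, 5.5]
gripper_width: 0.413
gripper_force: 30.0
rows blue [(258, 0), (259, 0), (260, 0), (261, 0), (262, 5), (263, 170), (264, 450), (265, 471), (266, 172), (267, 4), (268, 0), (269, 0), (270, 45), (271, 362), (272, 663), (273, 548), (274, 160), (275, 0), (276, 0), (277, 0)]
flat (np.int64(347), np.int64(367), array([  0.1028, 227.7197]), np.float64(-5.098717415574654), array([ 0.485, -0.106]))
bar (np.int64(345), np.int64(368), array([  0.1032, 235.3927]), np.float64(-5.096688601080714), array([ 0.4614, -0.1054]))
```

```bash
python3 -m creep '[[-1,0,0,-40,0,0,0],[-1,0,15,-80,0,0,-3],[-1,10,50,-110,0,0,-8],[-1,17,90,-139,0,0,-14.7],[-1,24,130,-139,0,0,-14.7],[-1,31,170,-139,0,0,-14.7],[-1,38,210,-139,0,0,-14.7],[-1,45,250,-139,0,0,-14.7]]';  python3 -c "
from h import *
R=np.array([[np.cos(a),np.sin(a),0] for a in [np.radians(-5.1)]][0]);x=R; z=np.array([0,0,-1.]); y=np.cross(z,x)
print(delta([.5262,-.1117,.34],np.c_[x,y,z]))"
```

```text
time_s: 8.8
tcp_pos: [0.554, 0.0298, 0.3387]
ee_rot: [[0.996, -0.088, 0.001], [-0.088, -0.996, 0.001], [0.001, -0.001, -1.0]]
wrist_force: [0.6, -0.7, -0.4]
gripper_width: 0.409
gripper_force: 30.0
(array([-15.3, 143.4,  -1.4]), array([-0.03, -0.04,  0.06]))
```

```bash
python3 -m creep '[[-1,-4,40,0,0,0,0],[-1,-8,80,0,0,0,0],[-1,-12,120,0,0,0,0],[-1,-15,143,10,0,0,0],[-1,-15,143,40,0,0,0],[-1,-15,143,55,0,0,0],[-1,-15,143,55,0,0,0]]'; python3 - <<'E'
from h import *
p,d=vision.capture("top"); np.savez("top4.npz",p=p,d=d); q,e=vision.capture("side"); np.savez("side4.npz",p=q,d=e)
a=cv2.resize(p[172:290,310:430,::-1],None,fx=4,fy=4,interpolation=cv2.INTER_CUBIC);b=cv2.resize(q[205:315,290:400,::-1],None,fx=2.8,fy=2.8,interpolation=cv2.INTER_CUBIC)
o=np.zeros((480,800,3),np.uint8);o[:472,:480]=a;o[:b.shape[0],485:485+b.shape[1]]=b;cv2.imwrite("pics/c5.png",o)
print(delta([.5262,-.1117,.247])); print(r.sense()["joints"].round(1))
E
```

```text
time_s: 9.38
tcp_pos: [0.5257, -0.1103, 0.2797]
ee_rot: [[0.996, -0.091, -0.008], [-0.091, -0.996, 0.0], [-0.008, 0.0, -1.0]]
wrist_force: [0.1, 0.1, -0.3]
gripper_width: 0.412
gripper_force: 30.0
(array([-1.2,  2.2, 36.2]), array([0., 0., 0.]))
[  5.5  20.8 -21.1   0.  -48.2  79.4]
```

View pics/c5.png

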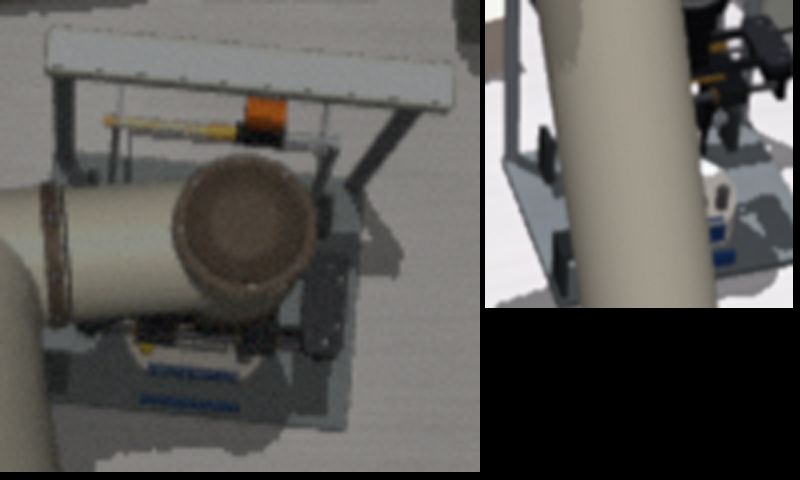

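```bash
python3 -m creep '[[-1,0,0,6,0,0,0],[-1,0,0,12,0,0,0],[-1,0,0,18,0,0,0],[-1,0,0,24,0,0,0],[-1,0,0,30,0,0,0],[-1,0,0,35,0,0,0],[-1,0,0,35,0,0,0],[-1,0,0,35,0,0,0]]'
```

```text
time_s: 10.15
tcp_pos: [0.5275, -0.1096, 0.2479]
ee_rot: [[0.996, -0.088, -0.0], [-0.088, -0.996, -0.0], [-0.0, 0.0, -1.0]]
wrist_force: [0.1, -0.5, -0.6]
gripper_width: 0.413
gripper_force: 30.0
```

```bash
python3 -m creep '[[-1,0,0,1,0,0,0],[0.15,0,0,1,0,0,0],[0.15,0,0,1,0,0,0],[0.15,0,0,1,0,0,0],[0.15,0,0,-10,0,0,0],[0.15,0,0,-45,0,0,0],[0.15,0,0,-85,0,0,0],[0.15,-20,0,-110,0,0,0]]';python3 -m creep '[[0.15,-30,-40,-20,0,0,0],[0.15,-60,-80,-40,0,0,0],[0.15,-90,-120,-50,0,0,0],[0.15,-120,-160,-50,0,0,0],[0.15,-120,-200,-50,0,0,0]]'; python3 - <<'E'
from h import *
p,d=vision.capture("top"); np.savez("top5.npz",p=p,d=d); q,e=vision.capture("side"); np.savez("side5.npz",p=q,d=e)
a=cv2.resize(p[172:290,310:430,::-1],None,fx=4,fy=4,interpolation=cv2.INTER_CUBIC);b=cv2.resize(q[205:315,290:400,::-1],None,fx=2.8,fy=2.8,interpolation=cv2.INTER_CUBIC)
o=np.zeros((480,800,3),np.uint8);o[:472,:480]=a;o[:b.shape[0],485:485+b.shape[1]]=b;cv2.imwrite("pics/c6.png",o)
print(r.sense()["joints"].round(1))
hsv=cv2.cvtColor(p,cv2.COLOR_RGB2HSV).astype(int);s=np.s_[185:215,362:392];k=hsv[s];m=(k[...,0]>4)&(k[...,0]<19)&(k[...,1]>160);yy,xx=np.nonzero(m);print("knob top px",xx.mean()+362,yy.mean()+185,xx.min()+362,xx.max()+362)
print(vision.find_in("side","knob")[:2])
E
```

```text
time_s: 10.82
tcp_pos: [0.5104, -0.1079, 0.3619]
ee_rot: [[0.996, -0.087, 0.007], [-0.087, -0.996, -0.002], [0.007, 0.001, -1.0]]
wrist_force: [1.2, -0.4, 2.2]
gripper_width: 0.573
gripper_force: 0.0
time_s: 11.23
tcp_pos: [0.4113, 0.068, 0.4076]
ee_rot: [[0.996, -0.09, 0.002], [-0.09, -0.996, 0.002], [0.002, -0.002, -1.0]]
wrist_force: [0.6, -0.1, -0.9]
gripper_width: 0.578
gripper_force: 0.0
[ 32.3   1.2 -26.1  -0.  -62.5  53.1]
knob top px 375.8805970149254 200.13432835820896 372 380
[{'uv': [355.3, 198.8], 'conf': 0.49}]
```

View pics/c6.png

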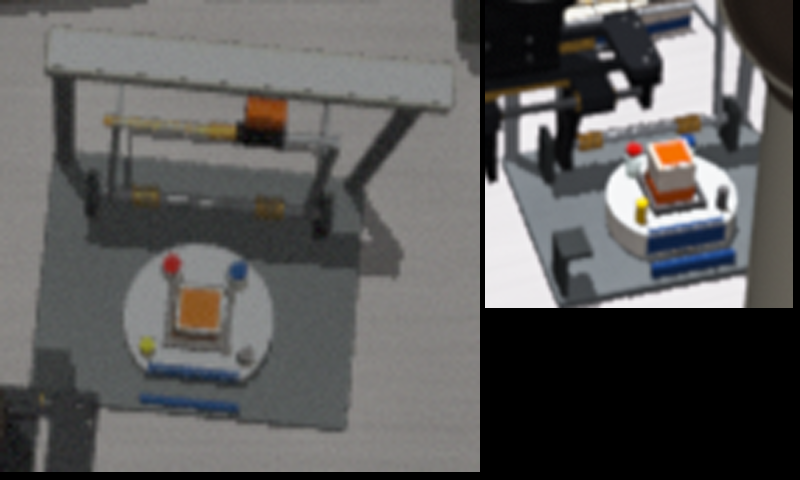

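```bash
cat >> h.py <<'E'
YAW=np.radians(-5.1); O=np.array([.527,-.1113,0]); RS=np.array([[np.cos(YAW),-np.sin(YAW),0],[np.sin(YAW),np.cos(YAW),0],[0,0,1]])
def s2w(p): return O+RS@(np.array(p)/1e3)
def w2s(P): return RS.T@(np.array(P)-O)*1e3
def pose(p,phi,L=164):
    "TCP world pose with point L mm ahead at station point p (mm), tilted phi deg"
    a=np.radians(phi); z=np.array([np.sin(a),0,-np.cos(a)]); y=np.array([0,-1.,0]); R=RS@np.c_[np.cross(y,z),y,z]
    return s2w(np.array(p)-L*z),R
def knob(g,y): a=g-.15; return [95-190*np.sin(a),y,45+190*np.cos(a)]
E
python3 - <<'E'
from h import *
np.set_printoptions(precision=4,suppress=True)
for z in(.233,.243):print("knob st",w2s(ray_z("top",(375.9,200.1),z)))
print("side reproj of model knob", w2px("side",s2w(knob(0,-24))), "top",w2px("top",s2w(knob(0,-24))))
p,d=np.load("side5.npz")["p"],0
hsv=cv2.cvtColor(p,cv2.COLOR_RGB2HSV).astype(int);s=np.s_[170:240,320:400];k=hsv[s];m=((k[...,0]>2)&(k[...,0]<19)&(k[...,1]>160)&(k[...,2]>90)).astype(np.uint8)
N,L,st,c=cv2.connectedComponentsWithStats(m);print([(st[i],c[i]+[320,170]) for i in range(1,N) if st[i,4]>8])
print(w2s(np.load("W.npy")[197:204,373:380].reshape(-1,3).mean(0)))
P,R=pose(knob(0,-24),43,164+90); print(delta(P,R),P)
print(r.sense()["tcp_pos"])
E
```

```text
knob st [123.5666 -24.0384 233.    ]
knob st [120.9441 -23.1861 243.    ]
side reproj of model knob [354.3548 187.4889] top [375.8761 200.1697]
[]
[115.6165 -21.4442 264.8857]
(array([ 78.5, 195. , -11.6]), array([-0.23, 42.89,  0.34])) [ 0.4752 -0.1308  0.4186]
[0.413  0.0701 0.4072]
```

```bash
python3 -m creep '[[0.15,11,28,-2,0,7,0],[0.15,22,56,-4,0,14,0],[0.15,34,84,-6,0,21,0],[0.15,45,112,-8,0,28,0],[0.15,56,140,-10,0,35,0],[0.15,67,168,-12,0,42,0],[0.15,78.5,195,-12,0,43,0.2],[0.15,78.5,195,-12,0,43,0.2]]'; python3 - <<'E'
from h import *
P,R=pose(knob(0,-24),43,164); print(delta(P,R)); print(r.sense()["joints"].round(1),r.sense()["wrist_force"])
E
```

```text
time_s: 12.05
tcp_pos: [0.4753, -0.1417, 0.4222]
ee_rot: [[0.735, -0.097, 0.671], [-0.075, -0.995, -0.062], [0.674, -0.005, -0.738]]
wrist_force: [0.5, 0.3, -0.3]
gripper_width: 0.574
gripper_force: 0.0
(array([ -2.3, -11. ,  91.9]), array([ 0.12,  0.6 , -0.53]))
[  1.1   1.7 -37.9  27.7  -9.3  57.5] [ 0.50031619  0.32801693 -0.26269386]
```

```bash
cat > kin.py <<'E'
import numpy as np
from scipy.spatial.transform import Rotation as Ro
from scipy.optimize import least_squares
D=[([.2558,.5702,.4048],[80.65,22.04,.451,0,-68.41,-14.8]),([.448,-.0063,.3873],[20.1,5.4,-24.6,0,-59.9,82.9]),([.5257,-.1103,.2797],[5.5,20.8,-21.1,0,-48.2,79.4]),([.4729,.0511,.416],[25.8,6.7,-18.7,.1,-64.2,3.3]),([.5994,.2798,.3922],[38.9,25.8,4.7,0,-69.1,31.4]),([.413,.0701,.4072],[32.3,1.2,-26.1,0,-62.5,53.1]),([.4753,-.1417,.4222],[1.1,1.7,-37.9,27.7,-9.3,57.5]),([.3587,.3143,.4242],[60.8,6.57,-17.7,0,-65.7,42.05])]
def fk(q,k,s):
    r0,a,b,lat,h,d=k; j=np.radians(q); de=j[1]-j[2]
    w=np.array([r0+a*np.sin(j[1])+b*np.cos(de),lat,h+a*np.cos(j[1])-b*np.sin(de)])
    A=Ro.from_euler("z",j[0]); F=A*Ro.from_euler("y",de)*Ro.from_euler("x",s*j[3])*Ro.from_euler("y",-j[4])*Ro.from_euler("x",s*j[5])
    M=F.as_matrix(); return A.apply(w)+d*M[:,0], M
def fit():
    best=None
    for s in(1,-1):
        f=lambda k:np.concatenate([fk(q,k,s)[0]-p for p,q in D])
        o=least_squares(f,[.0,.4,.45,-.16,.3,.1])
        if best is None or o.cost<best[0].cost: best=(o,s)
    return best
o,s=fit(); K=o.x
M0=fk(D[0][1],K,s)[1]; R0=np.array([[.9124,-.4094,0],[-.4094,-.9124,0],[0,0,-1]]); T=M0.T@R0
LO=[-179,-69,-61,-181,-171,-9.14]; 
def ik(P,R,q0):
    def f(q):
        p,M=fk(q,K,s); return np.r_[(p-P)*1e3,np.degrees(Ro.from_matrix((M@T).T@R).as_rotvec())*3]
    lo=np.array([-179.,-69,-61,-181,-171,-177]);hi=np.array([179,118,80,117,-9.2,177.])
    return least_squares(f,np.clip(q0,lo+.1,hi-.1),bounds=(lo,hi))
E
python3 - <<'E'
from kin import *; from h import *
np.set_printoptions(precision=3,suppress=True)
print(K,s,o.cost,np.abs(o.fun).max()); print(T.round(2))
q,Mx=D[6][1],0; print((fk(q,K,s)[1]@T))
for phi in(30,34,38,42,46):
    for L in(164,254):
        P,R=pose(knob(0,-24),phi,L); a=ik(P,R,q); b=ik(P,R,[0,10,-30,-20,-12,90]); print(phi,L,a.x,a.cost,b.x,b.cost)
E
```

```text
[ 0.019  0.584  0.394 -0.161  0.22   0.212] 1 0.0005542340391461884 0.02603666236567681
[[-0.   -0.    1.  ]
 [-0.87  0.49  0.  ]
 [-0.49 -0.87 -0.  ]]
[[-0.703  0.244  0.668]
 [ 0.4    0.912  0.088]
 [-0.588  0.329 -0.739]]
30 164 [ -1.475  12.137 -31.806  65.816  -9.2   177.   ] 1253.4245089438032 [ -1.475  12.137 -31.806  65.816  -9.2   177.   ] 1253.4245089634953
30 254 [ -1.335   2.776 -33.871  65.685  -9.2   177.   ] 2451.356246869956 [ -1.335   2.776 -33.871  65.685  -9.2   177.   ] 2451.356246844998
34 164 [ -1.469  11.569 -32.779  65.84   -9.2   177.   ] 828.0544369594245 [ -1.469  11.569 -32.779  65.84   -9.2   177.   ] 828.0544369864833
34 254 [ -1.291   1.755 -35.536  65.732  -9.2   177.   ] 1672.4407420623434 [ -1.291   1.755 -35.536  65.732  -9.2   177.   ] 1672.4407420538432
38 164 [ -1.464  11.076 -33.72   65.864  -9.2   177.   ] 594.225692796145 [ -1.464  11.076 -33.72   65.864  -9.2   177.   ] 594.2256927931237
38 254 [ -1.246   0.839 -37.17   65.781  -9.2   177.   ] 1097.853869140743 [ -1.246   0.839 -37.17   65.781  -9.2   177.   ] 1097.8538691357862
42 164 [ -1.462  10.662 -34.623  65.89   -9.2   177.   ] 559.086925720353 [ -1.462  10.662 -34.623  65.89   -9.2   177.   ] 559.0869257223778
42 254 [ -1.2     0.037 -38.763  65.832  -9.2   177.   ] 740.4638828337688 [ -1.2     0.037 -38.763  65.832  -9.2   177.   ] 740.4638828212491
46 164 [ -1.366  10.675 -38.501 117.     -9.2   125.635] 564.9431768821095 [ -1.366  10.675 -38.501 117.     -9.2   125.635] 564.943176882778
46 254 [ -1.155  -0.642 -40.303  65.886  -9.2   177.   ] 614.0133431566798 [ -1.155  -0.642 -40.303  65.886  -9.2   177.   ] 614.0133431566226
```

```bash
python3 - <<'E'
s=open("kin.py").read()
s=s.replace("r0,a,b,lat,h,d=k","r0,a,b,lat,h,d,g,g2=k").replace("np.cos(de)","np.cos(de+g)").replace("np.sin(de)","np.sin(de+g)").replace("a*np.sin(j[1])","a*np.sin(j[1]+g2)").replace("a*np.cos(j[1])","a*np.cos(j[1]+g2)").replace('"x",s*j[5]','"x",-j[5]').replace("[.0,.4,.45,-.16,.3,.1]","[.0,.4,.45,-.16,.3,.1,0,0]")
open("kin.py","w").write(s)
E
python3 - <<'E'
from kin import *; from h import *
np.set_printoptions(precision=3,suppress=True)
print(K,s,o.cost,o.fun.reshape(-1,3)*1e3)
q=D[6][1]; print((fk(q,K,s)[1]@T),r.sense()["joints"],r.sense()["tcp_pos"])
for phi in(30,34,38,42,46):
    for L in(164,254):
        P,R=pose(knob(0,-24),phi,L); a=ik(P,R,q); print(phi,L,a.x,a.cost)
E
```

```text
[ 0.009  0.58   0.407 -0.161  0.275  0.218  0.1    0.037] 1 0.00040679467816622124 [[  1.662   3.246  -5.416]
 [ -2.663  -2.04    6.981]
 [ -4.177  -1.103  10.882]
 [ -0.128  -0.861   3.663]
 [  1.775  -1.43   -6.414]
 [ -2.247  -0.759   6.893]
 [  6.652   6.42  -19.152]
 [  0.725  -0.943   2.563]]
[[ 0.432 -0.606  0.668]
 [-0.855 -0.512  0.088]
 [ 0.288 -0.609 -0.739]] [  1.103   1.691 -37.867  27.716  -9.269  57.475] [ 0.475 -0.142  0.422]
30 164 [  4.009  11.677 -25.017 -11.207 -24.028  71.853] 2.4810444201091653e-26
30 254 [  5.025   2.217 -23.38   -8.789 -35.109  74.016] 5.30151094439806e-27
34 164 [  4.492  10.85  -28.99  -18.201 -17.353  64.617] 3.477671456650525e-26
34 254 [  5.782   0.473 -28.229 -12.831 -28.379  69.629] 3.621661090669385e-26
38 164 [  5.004  10.387 -32.924 -34.416 -11.016  48.101] 3.369208938974874e-26
38 254 [  6.622  -0.91  -33.072 -19.862 -21.598  62.164] 2.1075258625510823e-26
42 164 [  6.44   10.209 -36.908 -79.007  -9.2     2.476] 8.89937921412312
42 254 [  7.551  -1.848 -37.918 -34.117 -15.144  47.363] 5.800257120418161e-26
46 164 [   6.108   10.818  -40.645 -130.442  -10.585  -48.749] 4.149073498428163e-26
46 254 [  8.575  -2.223 -42.78  -66.677 -10.671  14.111] 3.504810064405403e-27
```

```bash
python3 - <<'E'
from h import *
P,R=pose(knob(0,-24),36,254); print(delta(P,R)); 
E
```

```text
(array([ 27.7, -11.1,   3.5]), array([ 0.09, -6.4 , -0.53]))
```

```bash
python3 -m creep '[[0.15,14,-5,2,0,-3.2,0],[0.15,27.7,-11,3.5,0,-6.4,-0.5],[0.15,27.7,-11,3.5,0,-6.4,-0.5],[0.15,27.7,-11,3.5,0,-6.4,-0.5]]'; python3 - <<'E'
from h import *
P,R=pose(knob(0,-24),36,164); print(delta(P,R)); print(r.sense()["joints"].round(1),r.sense()["wrist_force"])
E
```

```text
time_s: 12.38
tcp_pos: [0.5002, -0.1282, 0.4401]
ee_rot: [[0.803, -0.083, 0.59], [-0.067, -0.997, -0.049], [0.592, 0.0, -0.806]]
wrist_force: [-0.7, -0.1, -0.5]
gripper_width: 0.573
gripper_force: 0.0
(array([-2.1,  5.1, 91. ]), array([-0.21, -0.28,  0.29]))
[  4.5   3.5 -27.4  13.6 -23.8  70. ] [-0.73645398 -0.14023423 -0.45694676]
```

```bash
python3 -m creep '[[0.15,-1,2,20,0,0,0],[0.15,-2,4,40,0,0,0],[0.15,-2,4,55,0,0,0],[0.15,-2,4,60,0,0,0],[0.15,-2,4,60,0,0,0]]'; python3 - <<'E'
from h import *
P,R=pose(knob(0,-24),36,164); print(delta(P,R)); print(r.sense()["joints"].round(1),r.sense()["wrist_force"])
E
```

```text
time_s: 12.8
tcp_pos: [0.5321, -0.135, 0.3879]
ee_rot: [[0.807, -0.082, 0.584], [-0.066, -0.997, -0.049], [0.586, 0.001, -0.81]]
wrist_force: [-1.1, 0.1, 0.3]
gripper_width: 0.574
gripper_force: 0.0
(array([ 2.9,  1. , 29.7]), array([-0.18,  0.1 ,  0.35]))
[  3.    9.7 -29.2  16.7 -16.1  67.6] [-1.08799899  0.06022713  0.30822551]
```

```bash
python3 -m creep '[[0.15,1,0,10,0,0,0],[0.15,2,0,20,0,0,0],[0.15,2,0.5,28,0,0,0],[0.15,2,0.5,30,0,0,0],[-1,2,0.5,30,0,0,0],[-1,2,0.5,30,0,0,0],[-1,2,0.5,30,0,0,0],[-1,2,0.5,30,0,0,0]]'; python3 -m creep '[[-1,0,0,0,0,0,0],[-1,0,0,0,0,0,0],[-1,0,0,0,0,0,0]]'; python3 - <<'E'
from h import *
P,R=pose(knob(0,-24),36,164); print(delta(P,R)); print(r.sense()["joints"].round(1),r.sense()["wrist_force"])
E
```

```text
time_s: 13.47
tcp_pos: [0.5521, -0.1365, 0.3677]
ee_rot: [[0.804, -0.081, 0.589], [-0.065, -0.997, -0.048], [0.591, 0.0, -0.807]]
wrist_force: [0.6, -1.5, 0.8]
gripper_width: 0.361
gripper_force: 1.0
time_s: 13.72
tcp_pos: [0.5521, -0.1366, 0.3677]
ee_rot: [[0.804, -0.081, 0.589], [-0.066, -0.997, -0.048], [0.591, 0.0, -0.807]]
wrist_force: [-1.1, -1.3, 0.6]
gripper_width: 0.317
gripper_force: 30.0
(array([-1.5,  1. ,  1.5]), array([-0.24, -0.22,  0.36]))
[  2.4  12.7 -29.5  19.7 -12.5  65. ] [-1.14926464 -1.32617336  0.55638592]
```

```bash
cat > arc.py <<'E'
from h import *
import sys
def rows(gs,y,e=(1.5,-1,-1.5),L=164):
    for g in gs:
        P,R=pose(knob(g,y),max(0,36*(1-g/1.2)),L); P=P-R@(np.array(e)/1e3)*1
        d,w=delta(P,R); print(round(g,2),[-1,*[float(round(x,1)) for x in d],*[float(round(x,1)) for x in w]])
E
python3 -c "
from arc import *
rows(np.arange(0,.85,.1),-24)"
```

```text
0.0 [-1, -3.0, 2.0, 3.0, -0.2, -0.2, 0.4]
0.1 [-1, -8.6, 1.9, -9.5, -0.2, -3.2, 0.4]
0.2 [-1, -15.4, 1.8, -20.1, -0.2, -6.2, 0.4]
0.3 [-1, -23.4, 1.7, -28.7, -0.2, -9.2, 0.4]
0.4 [-1, -32.2, 1.7, -35.1, -0.2, -12.2, 0.4]
0.5 [-1, -41.9, 1.6, -39.4, -0.2, -15.2, 0.4]
0.6 [-1, -52.2, 1.5, -41.4, -0.2, -18.2, 0.4]
0.7 [-1, -63.0, 1.4, -41.1, -0.2, -21.2, 0.4]
0.8 [-1, -74.1, 1.4, -38.5, -0.2, -24.2, 0.4]
```

```bash
sed -i 's/e=(1.5,-1,-1.5)/e=(-1.5,1,1.5)/' arc.py; python3 -m creep '[[-1,-5.6,0,-12.5,0,-3,0],[-1,-12.4,0,-23,0,-6,0],[-1,-20.4,0,-31.7,0,-9,0],[-1,-29.2,0,-38.1,0,-12,0],[-1,-38.9,0,-42.4,0,-15,0]]';python3 -c "
from arc import *
print(r.sense()['joints'].round(1))
rows(np.arange(.5,1.25,.1),-24)"
```

```text
time_s: 14.13
tcp_pos: [0.4973, -0.1314, 0.3804]
ee_rot: [[0.927, -0.08, 0.367], [-0.075, -0.997, -0.028], [0.368, -0.001, -0.93]]
wrist_force: [7.6, -0.0, -2.6]
gripper_width: 0.323
gripper_force: 30.0
[  4.    8.5 -25.5   5.4 -34.8  77.5]
0.5 [-1, -1.0, 0.4, 1.7, -0.2, -0.6, 0.5]
0.6 [-1, -11.3, 0.3, 2.5, -0.2, -3.6, 0.5]
0.7 [-1, -21.5, 0.2, 5.7, -0.2, -6.6, 0.5]
0.8 [-1, -31.5, 0.2, 11.2, -0.2, -9.6, 0.5]
0.9 [-1, -41.0, 0.1, 19.0, -0.2, -12.6, 0.5]
1.0 [-1, -49.9, 0.1, 29.0, -0.2, -15.6, 0.5]
1.1 [-1, -58.1, 0.1, 41.1, -0.2, -18.6, 0.5]
1.2 [-1, -65.4, 0.1, 55.2, -0.2, -21.6, 0.5]
```

```bash
python3 -m creep '[[-1,-10.5,0,1.5,0,-3,0.2],[-1,-20.7,0,4.7,0,-6,0.2],[-1,-30.7,0,10.2,0,-9,0.2],[-1,-40.2,0,18,0,-12,0.2],[-1,-49.1,0,28,0,-15,0.2],[-1,-57.3,0,40,0,-18,0.2],[-1,-64.6,0,54.2,0,-21,0.2]]';python3 -c "
from arc import *
print(r.sense()['joints'].round(1))
rows([1.2,1.3,1.4,1.5,1.6,1.68,1.72,1.74],-24)"
```

```text
time_s: 14.72
tcp_pos: [0.4566, -0.1283, 0.307]
ee_rot: [[0.997, -0.083, 0.009], [-0.083, -0.997, 0.0], [0.009, -0.001, -1.0]]
wrist_force: [1.5, 1.7, 6.9]
gripper_width: 0.311
gripper_force: 30.0
[  4.   13.2 -28.2   0.  -48.   81.2]
1.2 [-1, 0.3, -0.2, 1.9, -0.0, -0.5, 0.3]
1.3 [-1, -8.5, -0.2, 18.8, -0.0, -0.5, 0.3]
1.4 [-1, -15.5, -0.2, 36.4, -0.0, -0.5, 0.3]
1.5 [-1, -20.8, -0.2, 54.7, -0.0, -0.5, 0.3]
1.6 [-1, -24.2, -0.2, 73.4, -0.0, -0.5, 0.3]
1.68 [-1, -25.5, -0.2, 88.5, -0.0, -0.5, 0.3]
1.72 [-1, -25.8, -0.2, 96.1, -0.0, -0.5, 0.3]
1.74 [-1, -25.8, -0.2, 99.9, -0.0, -0.5, 0.3]
```

```bash
python3 -m creep '[[-1,-8.5,0,17.5,0,0,0.2],[-1,-15.5,0,35,0,0,0.2],[-1,-20.8,0,53.5,0,0,0.2],[-1,-24.2,0,72,0,0,0.2],[-1,-25.5,0,87,0,0,0.2],[-1,-25.8,0,96,0,0,0.2],[-1,-25.8,0,100,0,0,0.2],[-1,-25.8,0,100,0,0,0.2]]';python3 -c "
from arc import *
print(r.sense()['joints'].round(1))
rows([1.68,1.72,1.76],-24)"
```

```text
time_s: 15.38
tcp_pos: [0.4312, -0.1261, 0.2049]
ee_rot: [[0.996, -0.087, 0.006], [-0.087, -0.996, -0.0], [0.006, -0.0, -1.0]]
wrist_force: [-0.3, 2.2, 8.3]
gripper_width: 0.318
gripper_force: 30.0
[  4.5  20.7 -38.    0.1 -31.   80.4]
1.68 [-1, 0.8, -0.3, -13.4, -0.0, -0.4, 0.1]
1.72 [-1, 0.6, -0.3, -5.8, -0.0, -0.4, 0.1]
1.76 [-1, 0.7, -0.3, 1.8, -0.0, -0.4, 0.1]
```

```bash
python3 -m creep '[[-1,0,-3,0,0,0,0],[-1,0,-6,0,0,0,0],[-1,0,-9,0,0,0,0],[-1,0,-12,0,0,0,0],[-1,0,-15,0,0,0,0]]'; python3 -m creep '[[-1,0,-3,0,0,0,0],[-1,0,-6,0,0,0,0],[-1,0,-9,0,0,0,0],[-1,0,-10,0,0,0,0],[-1,0,-10,0,0,0,0]]';python3 -c "
from arc import *
s=r.sense(); print(w2s(s['tcp_pos']),s['wrist_force'])"
```

```text
time_s: 15.8
tcp_pos: [0.4324, -0.1114, 0.2058]
ee_rot: [[0.996, -0.087, 0.007], [-0.087, -0.996, -0.0], [0.007, -0.0, -1.0]]
wrist_force: [-0.6, -2.2, 6.8]
gripper_width: 0.319
gripper_force: 30.0
time_s: 16.22
tcp_pos: [0.4331, -0.1029, 0.2059]
ee_rot: [[0.996, -0.087, 0.005], [-0.087, -0.996, -0.003], [0.006, 0.002, -1.0]]
wrist_force: [0.6, -15.1, 6.7]
gripper_width: 0.317
gripper_force: 30.0
[-9.42443074e+01  6.47532686e-02  2.05946701e+02] [  0.59688682 -15.14255342   6.70087592]
```

```bash
python3 -m creep '[[-1,0,0,-4,0,0,0],[-1,0,0,-8,0,0,0],[-1,0,0,-11,0,0,0],[-1,0,0,-14,0,0,0],[-1,0,0,-14,0,0,0]]'; python3 -c "
from arc import *
s=r.sense(); print(w2s(s['tcp_pos']),s['wrist_force'])
for c in('top','side'):
    p,d=vision.capture(c); np.savez(c+'8.npz',p=p,d=d); print(c,[ (t,o['conf'],o['uv'],) for t in('bolt_tip','keeper','knob') for o in vision.find_in(c,t)[:1]])
for y in(90,114): print([w2px(c,s2w([-55,y,50])) for c in('top','side')])
"
```

```text
time_s: 16.63
tcp_pos: [0.4331, -0.103, 0.2192]
ee_rot: [[0.996, -0.087, 0.006], [-0.087, -0.996, -0.002], [0.006, 0.002, -1.0]]
wrist_force: [4.8, -15.4, -5.8]
gripper_width: 0.32
gripper_force: 30.0
[-9.43191344e+01 -4.02759591e-02  2.19166847e+02] [  4.81414031 -15.36636867  -5.78035705]
top [('bolt_tip', 0.48, [249.6, 283.1]), ('keeper', 0.8, [366.5, 220.7])]
side [('keeper', 0.55, [312.7, 282.5])]
[array([329.0596952 , 265.20283144]), array([329.37068279, 293.38946707])]
[array([321.53670213, 264.42752957]), array([320.1114216 , 295.05409126])]
```

```bash
python3 -m creep '[[-1,0,0,3,0,0,0],[-1,0,0,3,0,0,0],[0.15,0,0,3,0,0,0],[0.15,0,0,3,0,0,0],[0.15,0,0,3,0,0,0],[0.15,0,0,3,0,0,0],[0.15,0,0,3,0,0,0]]'; python3 -m creep '[[0.15,0,0,-10,0,0,0],[0.15,0,0,-30,0,0,0],[0.15,-10,0,-60,0,0,0],[0.15,-20,0,-100,0,0,0],[0.15,-20,-20,-140,0,0,0],[0.15,-20,-60,-160,0,0,0],[0.15,-20,-100,-180,0,0,0],[0.15,-20,-140,-180,0,0,0]]'; python3 - <<'E'
from h import *
p,d=vision.capture("top"); np.savez("top9.npz",p=p,d=d); q,e=vision.capture("side"); np.savez("side9.npz",p=q,d=e)
a=cv2.resize(p[200:290,305:425,::-1],None,fx=4,fy=4,interpolation=cv2.INTER_CUBIC);b=cv2.resize(q[225:320,290:400,::-1],None,fx=2.9,fy=2.9,interpolation=cv2.INTER_CUBIC)
o=np.zeros((600,800,3),np.uint8);o[:360,:480]=a;o[:b.shape[0],481:481+b.shape[1]]=b[:,:319]; c=cv2.resize(p[170:330,210:300,::-1],None,fx=1.5,fy=1.5);o[360:,:135]=c; c2=cv2.resize(q[180:400,60:560,::-1],None,fx=1.09,fy=1.09);o[360:360+c2.shape[0],140:140+c2.shape[1]]=c2
cv2.imwrite("pics/c9.png",o); print(r.sense()["wrist_force"])
E
```

```text
time_s: 17.62
tcp_pos: [0.4321, -0.1013, 0.2154]
ee_rot: [[0.996, -0.088, 0.003], [-0.088, -0.996, 0.0], [0.003, -0.0, -1.0]]
wrist_force: [-0.1, -0.3, 0.5]
gripper_width: 0.552
gripper_force: 0.0
time_s: 18.28
tcp_pos: [0.4235, 0.0348, 0.3989]
ee_rot: [[0.996, -0.089, 0.011], [-0.089, -0.996, 0.003], [0.01, -0.004, -1.0]]
wrist_force: [1.4, -1.0, -0.4]
gripper_width: 0.575
gripper_force: 0.0
[-0.36711686 -0.52507478 -0.31318422]
```

View pics/c9.png

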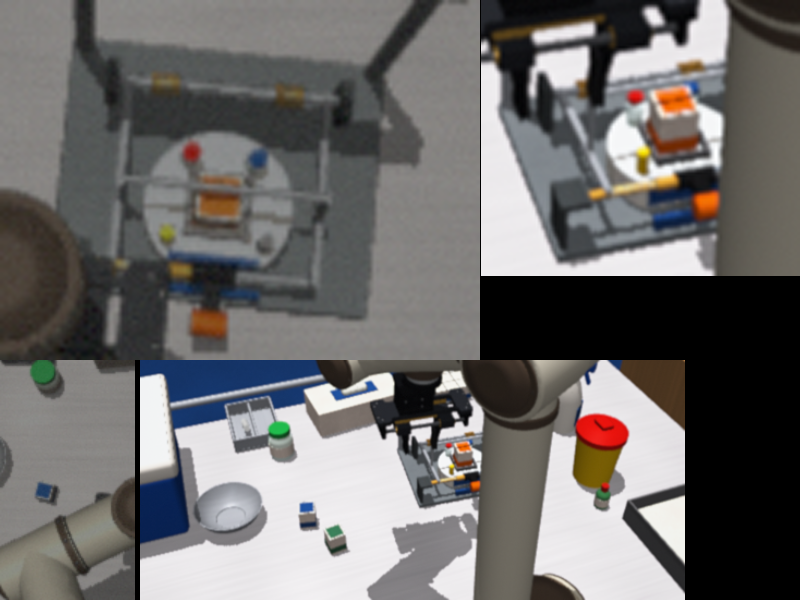

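```bash
python3 - <<'E'
from h import *
p=np.load("top9.npz")["p"];hsv=cv2.cvtColor(p,cv2.COLOR_RGB2HSV).astype(int);s=np.s_[272:290,345:368];k=hsv[s];m=(k[...,0]>3)&(k[...,0]<19)&(k[...,1]>150);y,x=np.nonzero(m)
for z in(.054,.060):print(m.sum(),w2s(ray_z("top",(x.mean()+345,y.mean()+272),z)).round(1))
E
```

```text
50 [-93.7  -1.   54. ]
50 [-94.1  -0.7  60. ]
```

```bash
python3 -c "
from station import r
print(r.finish_job())"
```

```text
the job is handed in; nothing more can be done
None
```

The job is handed in: the tray's flat squarely faces the alignment bar, the orange-banded carton stands upright in the pocket, and the gate stayed down on its own, with the bolt pushed against its end stop (about 15 N, knob centred within 1 mm of the home position) under the keeper's lip.

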